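# Put the cup utensils away in the covered carousel

### The job

Put the utensils away: pull every utensil out of the small green cups and lay it flat in a compartment of its own in the covered oak carousel, loading through the window in the clear cover and turning the tray by its hub knob, click by click, to bring up empty compartments. Nothing goes in with the tongs. Finish with the tongs' compartment clicked home at the window, and leave the jar, mug, bowl and mill where they stand.

Things in the scene. Friction and masses are not known exactly. Their poses are not given: they have to be found in the camera images.
- caddy: Covered carousel, fixed. Origin: on the counter on its turning axis; z up, x from the window to the hub (away from the robot). Over the oak tray lies a fixed clear plate, 380 (x) x 430 (y) mm, underside 62, top 67 mm above the counter, on four thin corner legs (x +-182, y +-207). Its only gap, the window, is a notch 136 mm wide (y +-68), from the front edge in to x = -35 mm; its sides are open.
- carousel (a joint): Turning oak hexagon tray, 358 mm across flats: floor 20 mm above the counter; 4 mm rim and six radial dividers to 42 mm make six 60-degree compartments. rad, + = counter-clockwise from above, no stop within 4 turns. Detents at every multiple of pi/3 (about 0.1 N m to pass; within 0.4 rad it is drawn back). At 0 or 2 pi compartment 0 is at the window; compartment i at -i*pi/3.
- hub_top (a point): Centre of the top of the wooden hub knob by which the tray is turned: a hexagonal bar 40 mm across flats on the turning axis, rising from the tray through the cover to 115 mm above the counter (48 mm stand above the cover). At joint 0 two of its flats face along the caddy's +-x; it turns with the tray.
- window (a point): The middle of the loading place under the window, at tray floor height, 100 mm from the turning axis.
- comp0 (a point): Floor of compartment 0, 100 mm from the turning axis, in the middle of the compartment. This compartment holds the steel spring tongs (fixed in it, black tips outwards); nothing else goes in it.
- comp1 (a point): Floor of compartment 1 (empty at the start), 100 mm from the turning axis, mid-compartment; turns with the tray. Its x axis is parallel to the compartment's clockwise divider, outwards (that divider is at y = -50 mm). Room inside: from the hub (20 mm) to the rim's inside (175 mm).
- comp2 (a point): Floor of compartment 2 (empty at the start), 100 mm from the turning axis, mid-compartment; turns with the tray. Its x axis is parallel to the compartment's clockwise divider, outwards (that divider is at y = -50 mm). Room inside: from the hub (20 mm) to the rim's inside (175 mm).
- comp3 (a point): Floor of compartment 3 (empty at the start), 100 mm from the turning axis, mid-compartment; turns with the tray. Its x axis is parallel to the compartment's clockwise divider, outwards (that divider is at y = -50 mm). Room inside: from the hub (20 mm) to the rim's inside (175 mm).
- comp4 (a point): Floor of compartment 4 (empty at the start), 100 mm from the turning axis, mid-compartment; turns with the tray. Its x axis is parallel to the compartment's clockwise divider, outwards (that divider is at y = -50 mm). Room inside: from the hub (20 mm) to the rim's inside (175 mm).
- comp5 (a point): Floor of compartment 5 (empty at the start), 100 mm from the turning axis, mid-compartment; turns with the tray. Its x axis is parallel to the compartment's clockwise divider, outwards (that divider is at y = -50 mm). Room inside: from the hub (20 mm) to the rim's inside (175 mm).
- whisk: Starts head down in a green cup (or absent). 120 mm long. Origin: on its axis at mid-length; its z runs along it towards the handle end (head end at z = -60 mm). Handle 14 mm square (faces across its x and y), z = -20 to +60 mm. Mini whisk, all steel; wire head 22 mm wide, 40 mm long (acts as an 18 mm square block). 60 g.
- dipper: Starts head down in a green cup (or absent). 120 mm long. Origin: on its axis at mid-length; its z runs along it towards the handle end (head end at z = -60 mm). Handle 14 mm square (faces across its x and y), z = -20 to +60 mm. Honey dipper, mid-brown wood; grooved head 22 mm wide, 40 mm long (acts as an 18 mm square block). 40 g.
- spatula: Starts head down in a green cup (or absent). 120 mm long. Origin: on its axis at mid-length; its z runs along it towards the handle end (head end at z = -60 mm). Handle 14 mm square (faces across its x and y), z = -20 to +60 mm. Small spatula, pale wood; flat head 24 (its x) x 8 (its y) mm, 42 mm long. 40 g.
- scoop: Starts head down in a green cup (or absent). 120 mm long. Origin: on its axis at mid-length; its z runs along it towards the handle end (head end at z = -60 mm). Handle 14 mm square (faces across its x and y), z = -20 to +60 mm. Narrow scoop, dark wood handle, aluminium three-sided head 22 (its x) x 18 (its y) mm, 42 mm long. 50 g.
- fork: Starts head down in a green cup (or absent). 120 mm long. Origin: on its axis at mid-length; its z runs along it towards the handle end (head end at z = -60 mm). Handle 14 mm square (faces across its x and y), z = -20 to +60 mm. Serving fork, black plastic handle, steel head with three tines, 22 (its x) x 6 (its y) mm, 42 mm long (acts as one block). 50 g.
- cup0: Small hexagonal green ceramic cup, fixed to the counter, 60 mm high, 40 mm across flats, bore 30 mm, inner floor 5 mm above the counter. Origin: centre of its underside. Five of these, alike; one may be empty.
- cup1: Small hexagonal green ceramic cup, fixed to the counter, 60 mm high, 40 mm across flats, bore 30 mm, inner floor 5 mm above the counter. Origin: centre of its underside. Five of these, alike; one may be empty.
- cup2: Small hexagonal green ceramic cup, fixed to the counter, 60 mm high, 40 mm across flats, bore 30 mm, inner floor 5 mm above the counter. Origin: centre of its underside. Five of these, alike; one may be empty.
- cup3: Small hexagonal green ceramic cup, fixed to the counter, 60 mm high, 40 mm across flats, bore 30 mm, inner floor 5 mm above the counter. Origin: centre of its underside. Five of these, alike; one may be empty.
- cup4: Small hexagonal green ceramic cup, fixed to the counter, 60 mm high, 40 mm across flats, bore 30 mm, inner floor 5 mm above the counter. Origin: centre of its underside. Five of these, alike; one may be empty.
- jar: Loose hexagonal spice jar with aluminium cap, 50 mm across, 90 mm high, among the cups; leave it alone. Origin: centre of its underside.
- mug: Green ceramic mug, 80 mm wide, 85 mm high; leave it alone. Origin: centre of its underside.
- pinch_bowl: White pinch bowl, 100 mm wide, 40 mm high; leave it alone. Origin: centre of its underside.
- mill: Wooden pepper mill, 56 mm wide, 130 mm high; leave it alone. Origin: centre of its underside.

How it is judged:
By the outcome, as a careful person would: the job done as asked, in the order asked, and still so for the second after the job is handed in, with the robot touching nothing.
Of whisk, dipper, spatula, scoop, fork only 4 to 5 are there at a start; the rules pass over those that are not, and their reading is None.
At some moment in a run one of whisk, dipper, spatula, scoop, fork may be knocked a few centimetres aside while the robot is not near it.
Once in a run the grip may slacken for a moment while it holds something.
It also fails if it takes over 210 s, if anything falls off the work surface, if the arm or the gripper's body presses on something with over 40 N, if the wrist force passes 120 N, or if a joint passes its speed limit or range.

### The arm

A 6-joint arm with a two-finger parallel gripper is mounted at the origin on the work surface. World frame = base frame: x ahead of the robot, y to its left, z up, the work surface at z = 0. Lengths are in mm, angles in rad, forces in N, time in s.
With the tool pointing down it reaches from about 375 to 975 mm from the base axis. Payload 3.8 kg.
Tool frame: the origin (TCP) lies at the very end of the fingers, on their centre line; the grasp point (between the pads) lies 19 mm behind it; z points along the fingers, y is the line along which they close (so a half turn about z gives the same grasp; the last joint's range is limited). The gripper opens to 85 mm and grips with 20 to 120 N. Pads are 22 mm wide; open, the fingers measure 114 mm over their backs; the gripper's body (76 mm by 85 mm) begins 54 mm behind the grasp point. The pads swing forward as they close: fully open they stand 13 mm farther back than shut.
Start: joints at [1.29, 0.264, 1.604, -0, 1.274, -0.037], TCP at [162.938, 655.034, 231.28] pointing down, gripper open.
Joint ranges: [-2.63, 2.63], [-0.94, 2.18], [0.31, 2.57], [-1.31, 4.45], [0, 2.66], [-2.55, 2.55]. Speed limits (rad/s): [2.57, 2.57, 3.14, 3.14, 3.14, 3.14].

### API

Orientations are given as a unit quaternion [w, x, y, z].
In Python, from station import bot gives the robot as it stands.
- The arm moves only by the shell command python3 -m creep 'ROWS' [FORCE]. ROWS is JSON, a list of rows, each a list of 5 numbers: the shift along the tool's x, y, z as a fraction of full scale, then the turn about the tool's z as a fraction of full scale, then the opening, from -1 (shut) to 1 (fully open). In form: [[tx, ty, tz, turn, grip], ...]. A call has 1 to 5 rows; each row shifts and turns the commanded pose from where the row before left it, along the tool's axes as they then stand; what a row does not reach is not made up. Full scale, the value 1, is 30 mm for a shift and pi/2 rad for a turn. A row lasts 1/8 s, in which the tool goes at most 62.5 mm and 10.7 degrees, less where a joint would pass 70% of its speed; a pose out of reach is approached as far as the arm can. A call with a number of a shift or a turn outside -1 to 1 is refused whole. A call with a gripper value outside its range is refused whole. The fingers move at their own pace and stop on an object; FORCE is the grip in N (left out, the last holds). Time passes only in rows, so rows that do not move let the fingers close. It gives the time, the measured TCP pose, the force, the opening and the grip force at its end, in the units of the state.
- bot.sense(): the state, without advancing time (a new reading comes with each control period).
- bot.capture(name): name is "side" or "top"; returns a dict with "frame" (420x560x3 uint8, blue, green, red), "fx", "fy", "cx", "cy" (pixels), "rvec" (rotation vector, rad) and "tvec" (3), from world to camera coordinates, as OpenCV has them. Camera axes: x right, y down, z forward; pixel columns grow to the right and rows downward; lengths in mm; the calibration is good to about 2 mm. A picture is of the moment at which its call begins. There is no depth.
- bot.job_done(): hands the job in; it is judged then, once.
The state is a dict: "t": time; "joint_positions": joint angles; "qd": joint speeds; "effort": joint torques, N m; "eef_pos": TCP position; "tool_rot": TCP orientation; "wrist_force": force on the tool from outside, world axes, zero at the start; "torque": the same for the moment, N m; "finger_gap": opening from 0.0 (shut) to 1.0 (fully open); "grasp_force": force on a finger pad.
Only numpy, scipy, OpenCV 4.12 (cv2) and the standard library are available. Lean on these libraries where they do the work, as an engineer would, in place of code of your own. Each camera call takes 0.05 s, during which the arm holds its last target. There are 200 camera calls.

## Working session

There is one attempt and no reset: what is moved stays moved. The work goes in short steps, Python scripts to look and compute and a shell command to move; the robot and the scene stay as the last step left them, time stands still between calls to the robot, and variables do not carry over. Pictures are saved under pics/ and viewed, at most 14 in all, crops included, and the job is handed in when it is done.

```bash
ls; mkdir -p pics; python3 - <<'E'
from station import bot
import cv2
print(bot.sense())
for n in("side","top"):
    c=bot.capture(n); cv2.imwrite(f"pics/{n}0.png",c["frame"]); print(n,{k:v for k,v in c.items() if k!="frame"})
E
```

```text
pics
{'t': 0.0, 'joint_positions': array([ 1.29006496e+00,  2.64774725e-01,  1.60539177e+00,  9.57788758e-06,
        1.27370586e+00, -3.68927829e-02]), 'qd': array([-5.50005060e-05,  1.03286959e-03,  8.14313305e-04,  9.99836129e-05,
        1.14658452e-03,  9.66344463e-04]), 'effort': array([ 3.79202620e-04, -5.15093029e+01, -3.67321730e+01,  5.43232761e-05,
        1.27216318e-02, -3.20608244e-06]), 'eef_pos': array([162.7529934 , 654.32002062, 229.93790461]), 'tool_rot': array([-1.84781719e-04,  1.21618793e-01,  9.92576229e-01, -1.12478081e-03]), 'wrist_force': array([-1.25558747,  0.04067531,  0.58548806]), 'torque': array([ 0.02962781, -0.01014678,  0.02116828]), 'grasp_force': 0.0, 'finger_gap': 1.0064782143265965}
side {'fx': 452.0423950820254, 'fy': 452.0423950820254, 'cx': 281.8932983650997, 'cy': 218.11026922500247, 'rvec': array([ 0.85555176, -2.43579896,  1.15896187]), 'tvec': array([436.53674829, 313.61115873, 994.86679436])}
top {'fx': 396.9073122384149, 'fy': 396.9073122384149, 'cx': 282.4439665717289, 'cy': 221.05483445655327, 'rvec': array([ 2.18289803, -2.12398601,  0.15230544]), 'tvec': array([ -71.89396134,  588.71112999, 1165.97049394])}
```

View pics/side0.png

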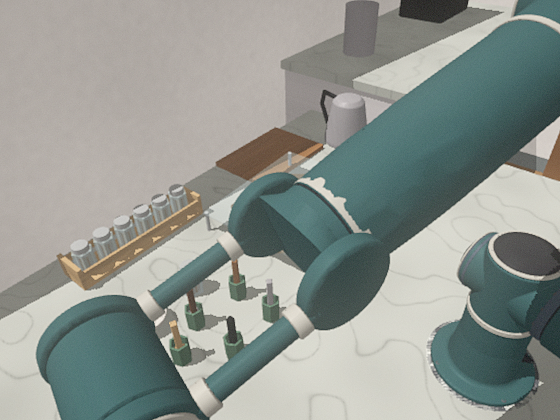

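View pics/top0.png

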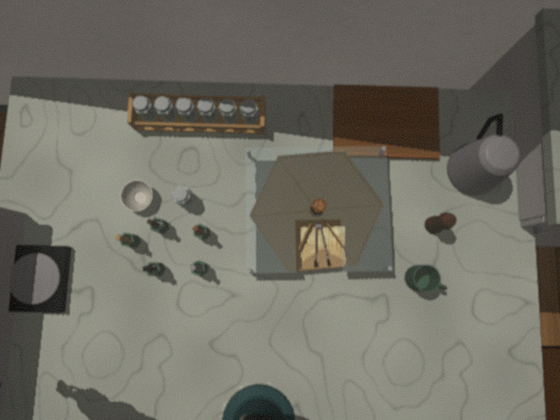

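```bash
cat > h.py <<'E'
import numpy as np, cv2
from station import bot
def cam(n):
    c=bot.capture(n); c["K"]=np.array([[c["fx"],0,c["cx"]],[0,c["fy"],c["cy"]],[0,0,1]]); return c
def proj(c,P): return cv2.projectPoints(np.float64(P).reshape(-1,3),c["rvec"],c["tvec"],c["K"],None)[0].reshape(-1,2)
def ray(c,uv):
    R=cv2.Rodrigues(c["rvec"])[0]; d=R.T@np.linalg.solve(c["K"],[uv[0],uv[1],1]); return -R.T@c["tvec"],d
def onz(c,uv,z): o,d=ray(c,uv); return o+d*(z-o[2])/d[2]
def tri(c1,u1,c2,u2):
    o1,d1=ray(c1,u1);o2,d2=ray(c2,u2); d1=d1/np.linalg.norm(d1);d2=d2/np.linalg.norm(d2)
    s=np.linalg.lstsq(np.c_[d1,-d2],o2-o1,rcond=None)[0]; a=o1+s[0]*d1;b=o2+s[1]*d2
    return (a+b)/2,np.linalg.norm(a-b)
def crop(c,x,y,w,h,k): return cv2.resize(c["frame"][y:y+h,x:x+w],None,fx=k,fy=k,interpolation=cv2.INTER_CUBIC)
E
python3 - <<'E'
from h import *
t=cam("top")
cv2.imwrite("pics/t1.png",cv2.convertScaleAbs(crop(t,105,175,125,110,6),alpha=1.6))
cv2.imwrite("pics/t2.png",cv2.convertScaleAbs(crop(t,238,140,165,145,4),alpha=1.5))
s=cam("side"); cv2.imwrite("pics/s1.png",crop(s,150,230,150,140,5)[:600])
for n,c in(("t",t),("s",s)):
  o,_=ray(c,(0,0)); print(n,o)
  hsv=cv2.cvtColor(c["frame"],cv2.COLOR_BGR2HSV); print(hsv[268,154] if n=="t" else hsv[345,179])
E
```

```text
t [ 427.14624242  -51.41156159 1235.3702554 ]
[36 33 39]
s [-45.52033189 713.81309347 875.82817777]
[ 17  89 132]
```

View pics/t1.png

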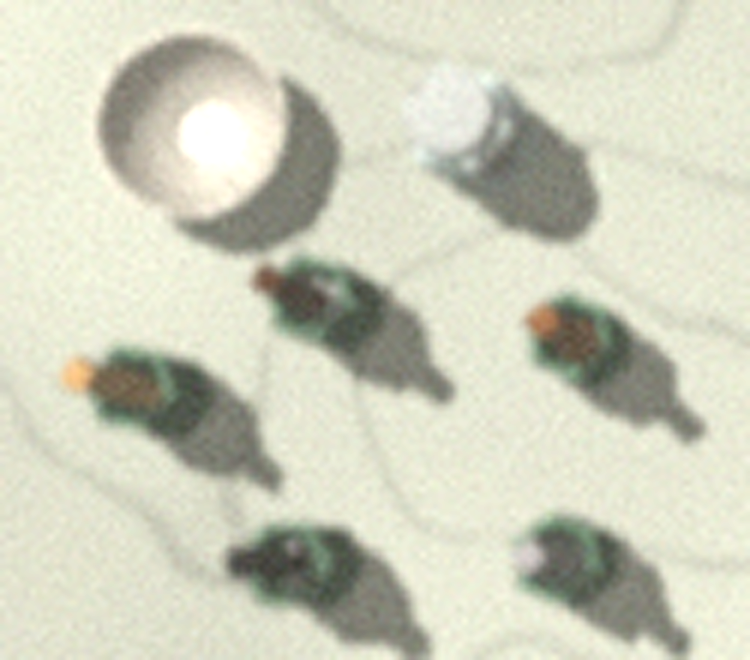

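View pics/t2.png

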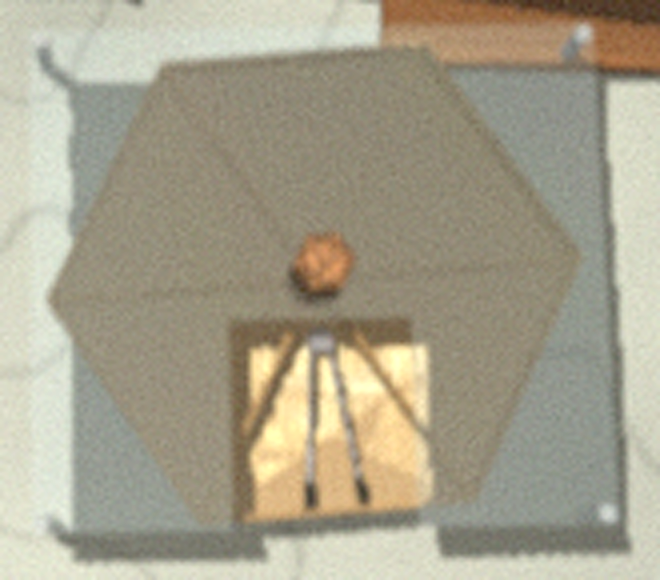

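View pics/s1.png

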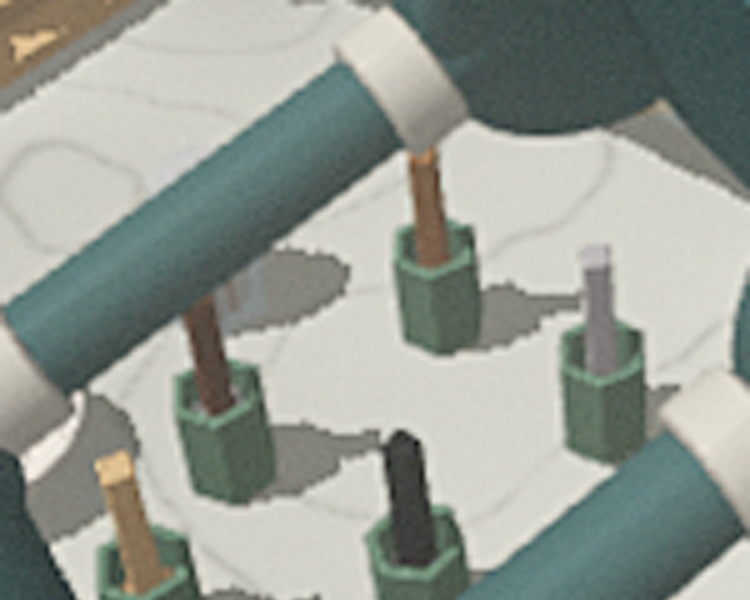

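```bash
python3 - <<'E'
from h import *
t=cam("top"); s=cam("side")
T={'spatula':(78,377),'scoop':(265,280),'dipper':(543,320),'whisk':(528,557),'fork':(242,562)}
Cp={'spatula':(135,383),'scoop':(318,300),'dipper':(580,337),'whisk':(566,558),'fork':(290,562)}
S={'spatula':(113,466),'whisk':(597,252),'fork':(403,440),'dipper':(424,155)}
f=lambda p,o,k:(p[0]/k+o[0]-.3,p[1]/k+o[1]-.3)
for k in T:
    u=f(T[k],(105,175),6); print(k,'z125',onz(t,u,125)[:2].round(), 'cup60',onz(t,f(Cp[k],(105,175),6),60)[:2].round(), [x for x in ([tri(t,u,s,f(S[k],(150,230),5))] if k in S else [])])
print('hub',onz(t,f((325,264),(238,140),4),115))
for n,p,z in(('legRR',(585,38),67),('legFR',(608,513),67),('legFL?',(47,527),67),('legRL',(43,50),67),('notchL',(232,322),67),('notchR',(412,322),67),('trayL',(48,300),42),('trayR',(581,255),42),('bL',(165,65),42),('bR',(430,48),42),('tong1',(310,495),35),('tong2',(362,490),35),('tonghinge',(320,343),35)):
    print(n,onz(t,f(p,(238,140),4),z)[:2].round())
E
```

```text
spatula z125 [519. 404.] cup60 [523. 403.] [(array([520.77909451, 405.72518397, 124.31698293]), np.float64(3.222670046795147))]
scoop z125 [568. 321.] cup60 [566. 315.] []
dipper z125 [552. 189.] cup60 [552. 185.] [(array([552.61678249, 190.15413309, 120.45086907]), np.float64(0.34394436723103344))]
whisk z125 [442. 190.] cup60 [443. 185.] [(array([442.14450418, 190.1709369 , 125.08632933]), np.float64(0.765320448593593))]
fork z125 [436. 322.] cup60 [437. 320.] [(array([436.25696488, 321.93485419, 124.8917184 ]), np.float64(0.695081006767924))]
hub [ 627.5583617  -158.89106878  115.        ]
legRR [ 817. -359.]
legFR [ 457. -374.]
legFL? [436.  37.]
legRL [795.  53.]
notchL [590. -95.]
notchR [ 594. -229.]
trayL [607.  44.]
trayR [ 653. -362.]
bL [794. -39.]
bR [ 813. -245.]
tong1 [ 465. -158.]
tong2 [ 470. -197.]
tonghinge [ 581. -164.]
```

```bash
cat >> h.py <<'E'
HUB=np.array([627,-160.]); YAW=2.6
def cad(r,y=0):  # world xy of window-side radius r
    a=np.radians(YAW); return HUB+np.array([-r*np.cos(a)-y*np.sin(a), -r*np.sin(a)+y*np.cos(a)])
def psi(s):
    w,x,y,z=s["tool_rot"]; return np.degrees(np.arctan2(2*(x*y+w*z),1-2*(y*y+z*z)))
def need(xyz,p=None,p0=None):
    s=bot.sense(); q=psi(s); e=s["eef_pos"]; d=np.array(xyz)-e; a=np.radians(q if p0 is None else p0)
    tx=d[0]*np.cos(a)+d[1]*np.sin(a); ty=d[0]*np.sin(a)-d[1]*np.cos(a)
    print(f"t{s['t']:.1f} at {e.round(1)} psi {q:.1f} gap {s['finger_gap']:.2f} q6 {s['joint_positions'][5]:.2f} | need tx {tx/30:.2f} ty {ty/30:.2f} tz {-d[2]/30:.2f}", "" if p is None else f"turn {-(((p-q)+180)%360-180)/90:.3f}")
E
python3 - <<'E'
from h import *
need([627,-160,230],95.6)
E
```

```text
t0.3 at [162.9 654.8 230.8] psi 166.0 gap 1.00 q6 -0.04 | need tx -21.57 ty -22.62 tz 0.03 turn 0.783
```

```bash
for i in 1; do python3 -m creep '[[-0.9,-0.94,0,0,1],[-0.9,-0.94,0,0,1],[-0.9,-0.94,0,0,1],[-0.9,-0.94,0,0,1],[-0.9,-0.94,0,0,1]]'; done
python3 -m creep '[[-0.9,-0.94,0,0,1],[-0.9,-0.94,0,0,1],[-0.9,-0.94,0,0,1],[-0.9,-0.94,0,0,1],[-0.9,-0.94,0,0,1]]'
python3 -m creep '[[-0.9,-0.94,0,0,1],[-0.9,-0.94,0,0,1],[-0.9,-0.94,0,0,1],[-0.9,-0.94,0,0,1],[-0.9,-0.94,0,0,1]]'
python3 -m creep '[[-0.9,-0.94,0,0,1],[-0.9,-0.94,0,0,1],[-0.9,-0.94,0,0,1],[-0.9,-0.94,0,0,1],[-0.9,-0.94,0,0,1]]'
python3 -m creep '[[0,0,0,0.11,1],[0,0,0,0.11,1],[0,0,0,0.11,1],[0,0,0,0.11,1],[0,0,0,0.11,1]]'
python3 -c "
from h import *
need([627,-160,230],95.6)"
```

```text
t: 0.92
eef_pos: [260.4, 484.5, 231.4]
tool_rot: [0.0, 0.122, 0.993, 0.0]
wrist_force: [0.1, -0.7, 0.7]
finger_gap: 0.999
grasp_force: 0.0
t: 1.55
eef_pos: [357.4, 315.1, 231.4]
tool_rot: [0.0, 0.121, 0.993, 0.0]
wrist_force: [0.4, 0.5, -1.0]
finger_gap: 1.002
grasp_force: 0.0
t: 2.17
eef_pos: [454.4, 145.6, 231.5]
tool_rot: [0.0, 0.122, 0.993, 0.0]
wrist_force: [-0.4, -0.4, -0.4]
finger_gap: 0.996
grasp_force: 0.0
t: 2.8
eef_pos: [551.4, -23.8, 231.4]
tool_rot: [0.0, 0.122, 0.993, 0.0]
wrist_force: [0.9, 0.2, 0.6]
finger_gap: 1.001
grasp_force: 0.0
t: 3.42
eef_pos: [550.8, -22.7, 231.3]
tool_rot: [0.0, 0.528, 0.849, 0.0]
wrist_force: [0.4, -0.2, -0.1]
finger_gap: 0.997
grasp_force: 0.0
t3.4 at [550.8 -22.7 231.3] psi 116.2 gap 1.00 q6 -0.54 | need tx -5.23 ty 0.26 tz 0.04 turn 0.229
```

```bash
python3 -m creep '[[-1,0.05,0,0.11,1],[-1,0.05,0,0.11,1],[-1,0.05,0,0,1],[-1,0.05,0,0,1],[-1,0.05,0,0,1]]' >/dev/null
python3 -c "
from h import *
need([627,-160,82],95.6)
t=cam('top'); s=cam('side'); cv2.imwrite('pics/s2.png',np.vstack([crop(s,150,220,160,150,4)]))
"
```

```text
t4.0 at [ 590.7 -166.9  231.3] psi 96.7 gap 1.00 q6 -0.43 | need tx 0.09 ty 1.23 tz 4.98 turn 0.013
```

View pics/s2.png

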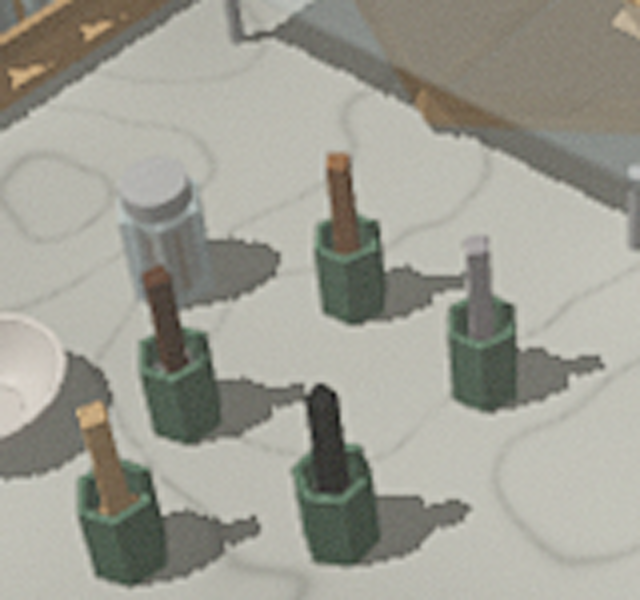

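```bash
python3 -m creep '[[0.09,0.62,0.5,0.013,1],[0,0.61,0.9,0,1],[0,0,1,0,1],[0,0,1,0,1],[0,0,1,0,1]]' >/dev/null
python3 -m creep '[[0,0,0.58,0,0],[0,0,0,0,-0.2],[0,0,0,0,-0.2],[0,0,0,0,-0.2],[0,0,0,0,-0.2]]' 40
python3 -c "
from h import *
need([627,-160,82],95.6)"
```

```text
t: 5.4
eef_pos: [630.7, -158.4, 82.7]
tool_rot: [0.003, 0.672, 0.74, 0.003]
wrist_force: [10.3, 2.9, -11.7]
finger_gap: 0.464
grasp_force: 43.6
t5.4 at [ 630.7 -158.4   82.7] psi 95.5 gap 0.46 q6 -0.38 | need tx -0.04 ty -0.13 tz 0.02 turn -0.001
```

```bash
python3 -m creep '[[0,0.1,0,-0.106,-0.2],[0,0,0,-0.106,-0.2],[0,0,0,-0.106,-0.2],[0,0,0,-0.106,-0.2],[0,0,0,-0.106,-0.2]]'
python3 -m creep '[[0,0,0,-0.106,-0.2],[0,0,0,0,-0.2],[0,0,0,0,1],[0,0,0,0,1],[0,0,0,0,1]]'
python3 -c "
from h import *
need([630,-159,230],152.6)
t=cam('top');cv2.imwrite('pics/t3.png',cv2.convertScaleAbs(crop(t,238,140,165,145,4),alpha=1.5))"
```

```text
t: 6.02
eef_pos: [630.7, -158.3, 82.7]
tool_rot: [0.001, 0.314, 0.95, 0.001]
wrist_force: [2.8, 1.3, -5.2]
finger_gap: 0.463
grasp_force: 46.5
t: 6.65
eef_pos: [630.5, -159.5, 82.7]
tool_rot: [0.001, 0.236, 0.972, -0.0]
wrist_force: [-0.3, 0.2, 0.1]
finger_gap: 1.001
grasp_force: 0.0
t6.7 at [ 630.5 -159.5   82.7] psi 152.8 gap 1.00 q6 -1.38 | need tx 0.02 ty 0.01 tz -4.91 turn 0.002
```

View pics/t3.png

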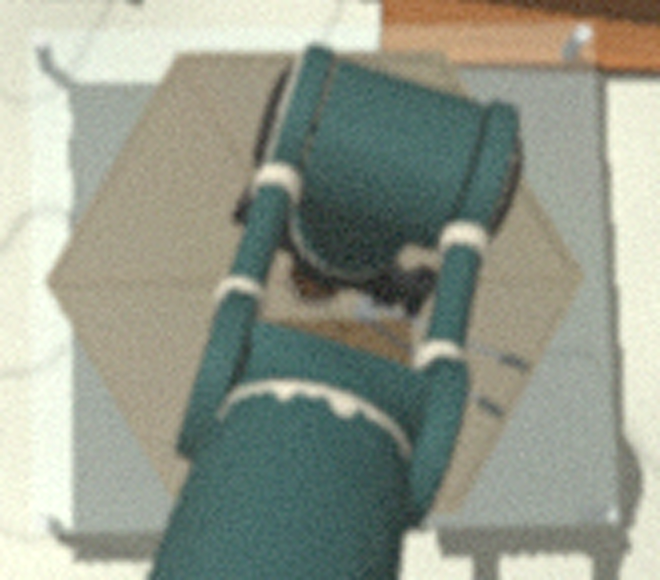

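```bash
sed -i 's/HUB=np.array(\[627,-160.\])/HUB=np.array([630.5,-159.2])/' h.py
python3 -m creep '[[0,0,-1,0,1],[0,0,-1,0,1],[0,0,-1,0,1],[0,0,-0.3,0,0.5],[0,0,0,0,0.3]]' >/dev/null
python3 -c "
from h import *
need([442,189,172],152.6)"
```

```text
t7.3 at [ 630.2 -159.2  181.3] psi 152.8 gap 0.65 q6 -1.38 | need tx 10.89 ty 7.45 tz 0.31 turn 0.002
```

```bash

python3 -m creep '[[0.99,0.68,0,0,0.3],[0.99,0.68,0,0,0.3],[0.99,0.68,0,0,0.3],[0.99,0.68,0,0,0.3],[0.99,0.68,0,0,0.3]]' >/dev/null
python3 -m creep '[[0.99,0.68,0,0,0.3],[0.99,0.68,0,0,0.3],[0.99,0.68,0,0,0.3],[0.99,0.68,0,0,0.3],[0.99,0.68,0,0,0.3]]' >/dev/null
python3 -m creep '[[0.99,0.65,0,0,0.3],[0,0,0,0,0.3]]' >/dev/null
python3 -c "
from h import *
need([442,189,76],152.6)
s=cam('side'); t=cam('top');
cv2.imwrite('pics/a1.png',np.hstack([crop(s,190,190,130,150,3),crop(t,130,210,130,150,3)]))"
```

```text
t8.8 at [439.3 190.1 178.9] psi 153.0 gap 0.65 q6 -0.74 | need tx -0.10 ty 0.01 tz 3.43 turn 0.004
```

View pics/a1.png

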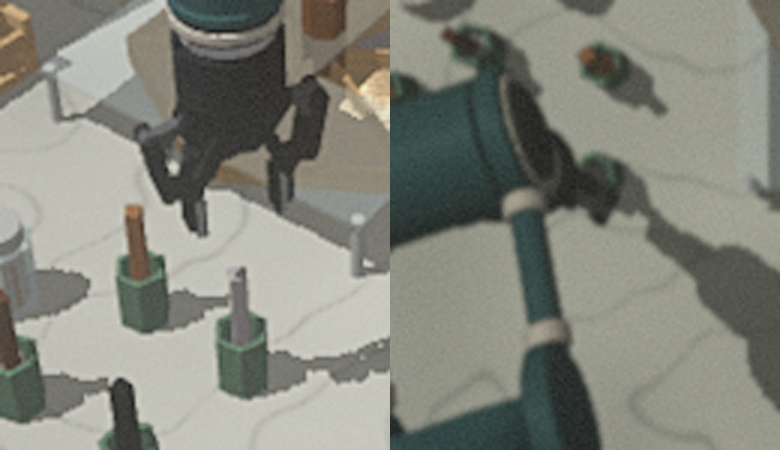

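```bash

python3 -m creep '[[-0.1,0,0.8,0,0.3],[0,0,0.9,0,0.3],[0,0,0.9,0,0.3],[0,0,0.82,0,0.3],[0,0,0,0,-0.3]]' 25
python3 -m creep '[[0,0,0,0,-1],[0,0,0,0,-1],[0,0,0,0,-1],[0,0,0,0,-1],[0,0,0,0,-1]]' 25
```

```text
t: 9.55
eef_pos: [442.3, 185.8, 75.6]
tool_rot: [-0.002, 0.236, 0.972, -0.002]
wrist_force: [-0.3, -0.5, 0.9]
finger_gap: 0.452
grasp_force: 0.0
t: 10.18
eef_pos: [444.5, 187.8, 78.7]
tool_rot: [0.0, 0.235, 0.972, 0.0]
wrist_force: [-1.0, -0.0, 0.8]
finger_gap: 0.188
grasp_force: 24.4
```

```bash

python3 -m creep '[[0,0,0,0.05,-1],[0,0,0,0.05,-1],[0,0,0,0,-1]]' 60
python3 -m creep '[[0,0,0,-0.1,-1],[0,0,0,-0.1,-1],[0,0,0,0,-1]]' 60
```

```text
t: 10.55
eef_pos: [444.7, 187.9, 78.8]
tool_rot: [0.0, 0.31, 0.951, 0.0]
wrist_force: [-0.1, 0.2, 2.0]
finger_gap: 0.176
grasp_force: 58.7
t: 10.92
eef_pos: [444.6, 188.0, 78.8]
tool_rot: [0.0, 0.158, 0.987, 0.0]
wrist_force: [-0.7, -0.5, 4.3]
finger_gap: 0.176
grasp_force: 58.6
```

```bash

python3 -m creep '[[0,0,-0.8,0,-1],[0,0,-1,0,-1],[0,0,-1,0,-1],[0,0,-0.6,0,-1],[0,0,0,0,-1]]' 60
python3 -c "
from h import *
p=cad(160); print(p); need([*p,175],182.6)"
```

```text
t: 11.55
eef_pos: [445.1, 188.0, 181.4]
tool_rot: [0.001, 0.159, 0.987, 0.001]
wrist_force: [-0.6, -0.2, -0.4]
finger_gap: 0.171
grasp_force: 58.6
[ 470.66470883 -166.4580781 ]
t11.6 at [445.1 188.  181.4] psi 161.8 gap 0.17 q6 -0.90 | need tx -4.51 ty -10.96 tz 0.21 turn -0.232
```

```bash

python3 -m creep '[[-0.41,-0.98,0,0,-1],[-0.41,-0.98,0,0,-1],[-0.41,-0.98,0,0,-1],[-0.41,-0.98,0,0,-1],[-0.41,-0.98,0,0,-1]]' 60 >/dev/null
python3 -m creep '[[-0.41,-0.98,0,0,-1],[-0.41,-0.98,0,0,-1],[-0.41,-0.98,0,0,-1],[-0.41,-0.98,0,0,-1],[-0.41,-0.98,0,0,-1]]' 60 >/dev/null
python3 -m creep '[[-0.41,-0.98,0,-0.116,-1],[0,0,0,-0.116,-1],[0,0,0,0,-1]]' 60
python3 -c "
from h import *
p=cad(160); need([*p,130],182.6)
s=cam('side'); t=cam('top');
cv2.imwrite('pics/a2.png',np.hstack([crop(s,220,90,130,150,3),crop(t,250,180,130,150,3)]))"
```

```text
t: 13.18
eef_pos: [470.6, -161.7, 178.3]
tool_rot: [-0.002, -0.022, 1.0, 0.001]
wrist_force: [0.3, 0.3, -0.5]
finger_gap: 0.174
grasp_force: 58.6
t13.2 at [ 470.6 -161.7  178.3] psi -177.5 gap 0.17 q6 -2.00 | need tx 0.00 ty -0.16 tz 1.61 turn -0.001
```

View pics/a2.png

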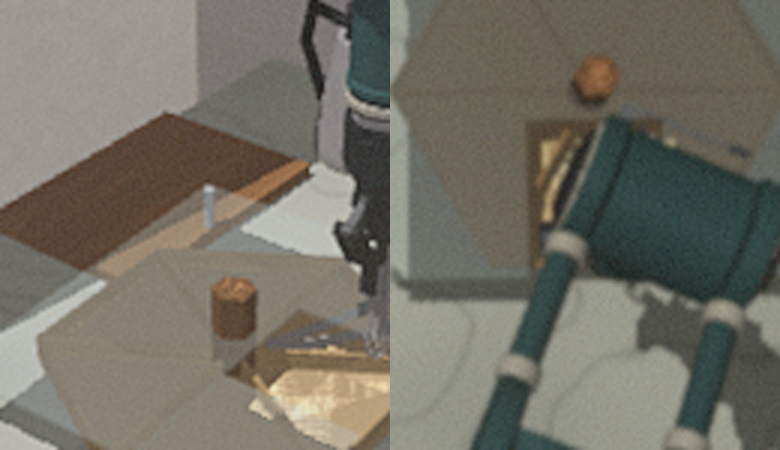

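```bash

python3 -m creep '[[0,-0.16,0.9,0,-1],[0,0,0.9,0,-1],[0,0,0.8,0,-1],[0,0,0,0,-1]]' 60
python3 -m creep '[[0,0,0.15,0,-1],[0,0,0,0,-1]]' 60
```

```text
t: 13.78
eef_pos: [470.3, -165.3, 100.1]
tool_rot: [-0.002, -0.023, 1.0, 0.001]
wrist_force: [0.0, 0.3, 0.2]
finger_gap: 0.177
grasp_force: 59.0
t: 14.02
eef_pos: [472.4, -166.6, 98.5]
tool_rot: [0.0, -0.023, 1.0, -0.0]
wrist_force: [-0.8, -0.7, -0.8]
finger_gap: 0.174
grasp_force: 59.0
```

```bash

python3 -m creep '[[0,0,0.1,0,-1],[0,0,0,0,-1]]' 60 | sed -n '2p;4p'
python3 -m creep '[[0,0,0.1,0,-1],[0,0,0,0,-1]]' 60| sed -n '2p;4p'
python3 -m creep '[[0,0,0.1,0,-1],[0,0,0,0,-1]]' 30| sed -n '2p;4p'
```

```text
eef_pos: [472.0, -166.6, 95.0]
wrist_force: [-0.1, -0.7, -0.2]
eef_pos: [473.0, -167.4, 93.8]
wrist_force: [-3.5, 0.4, 8.7]
eef_pos: [475.3, -168.4, 93.2]
wrist_force: [-2.2, -0.2, 18.4]
```

```bash

python3 -m creep '[[0,0,0,0,-1],[-0.4,0,0,0,-1],[-0.4,0,0.03,0,-1],[-0.39,0,0.1,0,-1],[-0.39,0,0.14,0,-1]]' 20 | sed -n '2p;4,6p'
python3 -c "
from h import *
need([0,0,0])
s=cam('side'); t=cam('top');
cv2.imwrite('pics/a3.png',np.hstack([crop(s,270,90,130,150,3),crop(t,250,180,130,150,3)]))"
```

```text
eef_pos: [520.3, -164.7, 81.5]
wrist_force: [0.1, -0.5, 2.4]
finger_gap: 0.161
grasp_force: 19.7
t15.4 at [ 520.3 -164.7   81.5] psi -177.3 gap 0.16 q6 -1.97 | need tx 17.07 ty 6.30 tz 2.72
```

View pics/a3.png

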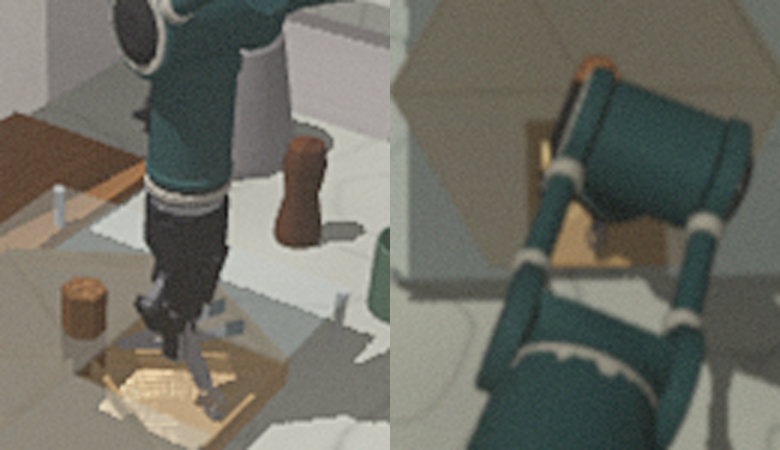

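```bash

python3 -m creep '[[-0.35,0,0.19,0,-1],[-0.34,0,0.24,0,-1],[-0.29,0,0.28,0,-1],[-0.26,0,0.31,0,-1],[-0.14,0,0.23,0,-1]]' 20 | sed -n '2p;4,6p'
python3 -m creep '[[-0.14,0,0.24,0,-1],[-0.11,0,0.25,0,-1],[0,0,0,0,-1]]' 20 | sed -n '2p;4,6p'
```

```text
eef_pos: [561.0, -162.3, 42.2]
wrist_force: [0.5, 0.6, 2.9]
finger_gap: 0.162
grasp_force: 20.1
eef_pos: [567.7, -161.9, 27.5]
wrist_force: [0.5, -0.5, -0.3]
finger_gap: 0.162
grasp_force: 19.9
```

```bash

python3 -m creep '[[0,0,0,0,-0.42],[0,0,0,0,-0.42],[0,0,-0.3,0,-0.42],[0,0,-1,0,-0.42],[0,0,-1,0,-0.42]]' 20 | sed -n '2p;4,6p'
python3 -m creep '[[0,0,-1,0,0.5],[0,0,-1,0,1],[0,0,-0.3,0,1]]' 20 | sed -n '2p;4,6p'
python3 -c "
from h import *
need([*HUB,82],152.6-60)
s=cam('side'); t=cam('top');
cv2.imwrite('pics/a4.png',np.hstack([crop(s,250,110,130,150,3),crop(t,250,180,130,150,3)]))"
```

```text
eef_pos: [568.0, -162.1, 98.7]
wrist_force: [0.3, 0.7, -0.3]
finger_gap: 0.293
grasp_force: 0.0
eef_pos: [569.8, -162.7, 169.9]
wrist_force: [0.9, -0.4, -0.3]
finger_gap: 0.91
grasp_force: 0.0
t17.5 at [ 569.8 -162.7  169.9] psi -177.3 gap 0.91 q6 -1.94 | need tx -2.03 ty 0.02 tz 2.93 turn 1.001
```

View pics/a4.png

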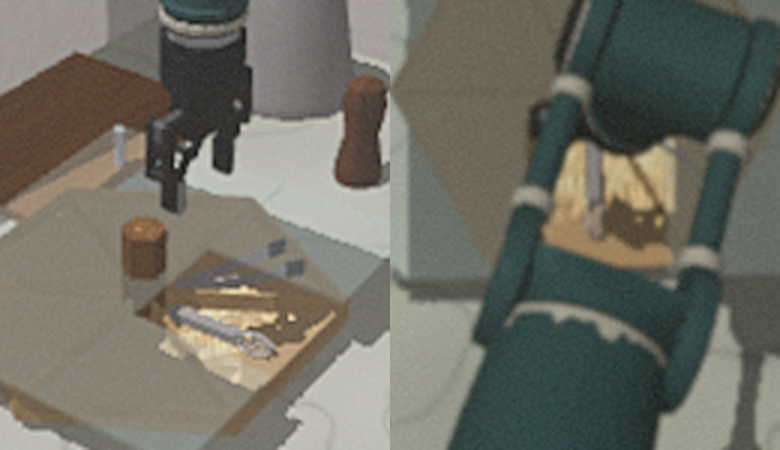

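```bash

python3 -m creep '[[-1,0,0,0,1],[-1.0,0,0,0,1],[0,0,0.3,0.111,1],[0,0,0.6,0.111,1],[0,0,0.6,0.112,1]]' 40 >/dev/null
python3 -c "
from h import *
need([*HUB,82],152.6)"
```

```text
t18.2 at [ 626.9 -158.9  118.8] psi 152.3 gap 1.00 q6 -1.37 | need tx -0.11 ty 0.05 tz 1.23 turn -0.003
```

```bash

python3 -m creep '[[-0.1,0.05,0.6,0,1],[0,0,0.6,-0.003,0],[0,0,0,0,-0.2],[0,0,0,0,-0.2],[0,0,0,0,-0.2]]' 40 |sed -n '2,6p'
python3 -m creep '[[0,0,0,-0.111,-0.2],[0,0,0,-0.111,-0.2],[0,0,0,-0.111,-0.2],[0,0,0,-0.111,-0.2],[0,0,0,-0.111,-0.2]]' 40 |sed -n '2,6p'
python3 -m creep '[[0,0,0,-0.112,-0.2],[0,0,0,0,-0.2],[0,0,0,0,1],[0,0,0,0,1],[0,0,-0.5,0,1]]' 40 |sed -n '2,6p'
python3 -m creep '[[0,0,-1,0,0.5],[0,0,-1,0,0.3],[0,0,-0.6,0,0.3]]' 40 >/dev/null
python3 -c "
from h import *
need([442,190,170],182.6)
need([436,321,180],182.6)
need([552,189,180],182.6)"
```

```text
eef_pos: [631.2, -158.6, 84.9]
tool_rot: [-0.0, 0.234, 0.972, 0.0]
wrist_force: [1.8, 3.8, -7.3]
finger_gap: 0.462
grasp_force: 44.6
eef_pos: [631.2, -158.0, 84.9]
tool_rot: [0.0, -0.2, 0.98, 0.001]
wrist_force: [1.0, 5.8, -7.4]
finger_gap: 0.462
grasp_force: 46.2
eef_pos: [630.9, -159.5, 100.6]
tool_rot: [-0.001, -0.283, 0.959, 0.0]
wrist_force: [0.1, -0.5, -1.1]
finger_gap: 1.0
grasp_force: 0.0
t20.5 at [ 632.9 -160.   182.3] psi -147.1 gap 0.65 q6 -2.43 | need tx -1.00 ty 13.25 tz 0.41 turn 0.337
t20.5 at [ 632.9 -160.   182.3] psi -147.1 gap 0.65 q6 -2.43 | need tx -3.20 ty 17.03 tz 0.08 turn 0.337
t20.5 at [ 632.9 -160.   182.3] psi -147.1 gap 0.65 q6 -2.43 | need tx -4.06 ty 11.23 tz 0.08 turn 0.337
```

```bash
cat >> h.py <<'E'
REF={'spatula':(118,238),'scoop':(149,221.5),'dipper':(195.5,228),'whisk':(193,268),'fork':(145,268.5)}
def check():
    r=cv2.imread("pics/top0.png"); f=bot.capture("top")["frame"]
    for k,(u,v) in REF.items():
        s=np.s_[int(v)-9:int(v)+15,int(u)-9:int(u)+25]; d=cv2.absdiff(cv2.blur(r,(3,3))[s],cv2.blur(f,(3,3))[s]); print(k,int((d.max(2)>30).sum()),end="; ")
    print()
E
python3 -c "
from h import *
check()"
python3 -m creep '[[-0.34,0.936,0,0.111,0.3],[-0.17,0.98,0,0.111,0.3],[-0.01,1,0,0.111,0.3],[0.2,0.97,0,0,0.3],[0.2,0.97,0,0,0.3]]' >/dev/null
python3 -m creep '[[0.2,0.97,0,0,0.3],[0.2,0.97,0,0,0.3],[0.2,0.97,0,0,0.3],[0.2,0.97,0,0,0.3],[0,0.5,0,0,0.3]]' >/dev/null
python3 -c "
from h import *
need([552,189,76],182.6)"
```

```text
spatula 0; scoop 0; dipper 0; whisk 43; fork 0; 
t21.8 at [565.2 116.7 178.2] psi -177.0 gap 0.65 q6 -1.46 | need tx 0.31 ty 2.43 tz 3.41 turn 0.005
```

```bash

python3 -m creep '[[0.16,0.81,0,0,0.3],[0.15,0.81,0,0,0.3],[0,0.81,0,0,0.3],[0,0,0.8,0,0.3],[0,0,0.9,0,0.3]]' >/dev/null
python3 -m creep '[[0,0,0.9,0,0.3],[0,0,0.81,0,0.3],[0,0,0,0,-1],[0,0,0,0,-1],[0,0,0,0,-1]]' 25 |sed -n '2,6p'
python3 -m creep '[[0,0,0,0,-1],[0,0,0,0,-1]]' 60 |sed -n '2,6p'
```

```text
eef_pos: [554.1, 188.2, 77.7]
tool_rot: [0.001, -0.026, 1.0, 0.0]
wrist_force: [-0.5, 0.1, -1.1]
finger_gap: 0.21
grasp_force: 24.3
eef_pos: [553.2, 188.1, 76.9]
tool_rot: [0.001, -0.026, 1.0, 0.0]
wrist_force: [0.6, 0.1, 2.9]
finger_gap: 0.194
grasp_force: 58.5
```

```bash

python3 -m creep '[[0,0,0,0,-0.4],[0,0,0,0.1,-0.4],[0,0,0,0,-1],[0,0,0,0,-1],[0,0,0,0,-1]]' 40 |sed -n '3p;5,6p'
python3 -m creep '[[0,0,0,0,-0.4],[0,0,0,0.1,-0.4],[0,0,0,0,-1],[0,0,0,0,-1],[0,0,0,0,-1]]' 40 |sed -n '3p;5,6p'
```

```text
tool_rot: [0.0, 0.052, 0.999, 0.0]
finger_gap: 0.211
grasp_force: 39.1
tool_rot: [-0.0, 0.13, 0.991, -0.0]
finger_gap: 0.208
grasp_force: 39.0
```

```bash

python3 -m creep '[[0,0,0,0,-0.4],[0,0,0,0.11,-0.4],[0,0,0,0,-1],[0,0,0,0,-1],[0,0,0,0,-1]]' 40 |sed -n '2,3p;5,6p'
python3 -m creep '[[0,0,0,0,-0.4],[0,0,0,0.11,-0.4],[0,0,0,0,-1],[0,0,0,0,-1],[0,0,0,0,-1]]' 40 |sed -n '2,3p;5,6p'
python3 -m creep '[[0,0,0,0,-0.4],[0,0,0,0.11,-0.4],[0,0,0,0,-1],[0,0,0,0,-1],[0,0,0,0,-1]]' 40 |sed -n '2,3p;5,6p'
```

```text
eef_pos: [552.9, 188.1, 76.3]
tool_rot: [0.0, 0.215, 0.977, 0.0]
finger_gap: 0.197
grasp_force: 39.0
eef_pos: [552.7, 188.1, 76.2]
tool_rot: [-0.0, 0.299, 0.954, 0.0]
finger_gap: 0.184
grasp_force: 39.0
eef_pos: [552.9, 188.0, 76.2]
tool_rot: [0.0, 0.38, 0.925, 0.0]
finger_gap: 0.16
grasp_force: 39.0
```

```bash

python3 -m creep '[[0,0,-0.8,0,-1],[0,0,-1,0,-1],[0,0,-1,0,-1],[0,0,-0.6,0,-1],[0,0,0,0,-1]]' 60|sed -n '2,3p;5,6p'
python3 -c "
from h import *
need([*cad(160),175],182.6)"
```

```text
eef_pos: [553.9, 188.3, 179.8]
tool_rot: [0.001, 0.38, 0.925, 0.001]
finger_gap: 0.154
grasp_force: 58.5
t27.0 at [553.9 188.3 179.8] psi 135.3 gap 0.15 q6 -0.51 | need tx -6.35 ty -10.35 tz 0.16 turn -0.526
```

```bash

python3 -m creep '[[-0.57,-0.94,0,0,-1],[-0.57,-0.94,0,0,-1],[-0.57,-0.94,0,0,-1],[-0.57,-0.94,0,0,-1],[-0.57,-0.94,0,0,-1]]' 60 >/dev/null
python3 -m creep '[[-0.57,-0.94,0,0,-1],[-0.57,-0.94,0,0,-1],[-0.57,-0.94,0,0,-1],[-0.57,-0.94,0,0,-1],[-0.57,-0.94,0,0,-1]]' 60 >/dev/null
python3 -m creep '[[-0.57,-0.94,0,-0.105,-1],[0,0,0,-0.105,-1],[0,0,0,-0.105,-1],[0,0,0,-0.105,-1],[0,0,0,-0.105,-1]]' 60 |sed -n '5,6p'
python3 -c "
from h import *
need([*cad(160),100],182.6)"
```

```text
finger_gap: 0.16
grasp_force: 58.6
t28.9 at [ 466.8 -164.4  176.2] psi -177.2 gap 0.16 q6 -2.01 | need tx -0.12 ty -0.08 tz 2.54 turn 0.002
```

```bash

python3 -m creep '[[-0.12,-0.08,0.9,0,-1],[0,0,0.9,0,-1],[0,0,0.7,0,-1],[0,0,0,0,-1]]' 60|sed -n '2p;4,6p'
python3 -m creep '[[0,0,0.1,0,-1],[0,0,0,0,-1]]' 60|sed -n '2p;4,6p'
python3 -m creep '[[0,0,0.1,0,-1],[0,0,0,0,-1]]' 60|sed -n '2p;4,6p'
python3 -m creep '[[0,0,0.1,0,-1],[0,0,0,0,-1]]' 60|sed -n '2p;4,6p'
```

```text
eef_pos: [468.7, -165.8, 99.7]
wrist_force: [-0.5, -0.2, -0.3]
finger_gap: 0.158
grasp_force: 58.6
eef_pos: [472.2, -167.2, 100.8]
wrist_force: [1.2, 0.1, -1.1]
finger_gap: 0.159
grasp_force: 58.6
eef_pos: [471.8, -167.0, 97.4]
wrist_force: [-0.8, 0.8, -0.8]
finger_gap: 0.16
grasp_force: 58.6
eef_pos: [471.5, -166.9, 93.9]
wrist_force: [0.1, -0.3, 0.5]
finger_gap: 0.162
grasp_force: 58.6
```

Now pivot from contact at about 91.

```bash

python3 -m creep '[[0,0,0.15,0,-1],[0,0,0,0,-1]]' 30|sed -n '2p;4,6p'
python3 -m creep '[[0,0,0,0,-1],[-0.4,0,0.02,0,-1],[-0.4,0,0.04,0,-1],[-0.39,0,0.1,0,-1],[-0.39,0,0.14,0,-1]]' 20 | sed -n '2p;4,6p'
python3 -m creep '[[-0.35,0,0.19,0,-1],[-0.34,0,0.24,0,-1],[-0.29,0,0.28,0,-1],[-0.26,0,0.31,0,-1],[-0.14,0,0.23,0,-1]]' 20 | sed -n '2p;4,6p'
python3 -m creep '[[-0.14,0,0.24,0,-1],[-0.11,0,0.2,0,-1],[0,0,0,0,-1]]' 20 | sed -n '2p;4,6p'
```

```text
eef_pos: [472.7, -167.7, 91.2]
wrist_force: [-2.4, -0.2, 8.1]
finger_gap: 0.156
grasp_force: 59.4
eef_pos: [519.1, -165.2, 81.4]
wrist_force: [-3.2, 0.0, 4.4]
finger_gap: 0.16
grasp_force: 42.9
eef_pos: [561.0, -163.3, 43.2]
wrist_force: [-0.0, 0.4, 4.3]
finger_gap: 0.163
grasp_force: 42.9
eef_pos: [567.8, -162.6, 29.3]
wrist_force: [-0.3, -0.4, 2.6]
finger_gap: 0.16
grasp_force: 42.5
```

```bash

python3 -m creep '[[0,0,0,0,-0.42],[0,0,0,0,-0.42],[0,0,-0.3,0,-0.42],[0,0,-1,0,-0.42],[0,0,-1,0,-0.42]]' 20 | sed -n '2p;4,6p'
python3 -m creep '[[0,0,-1,0,0.5],[0,0,-1,0,1],[-1,0,-0.3,0,1],[-1,0,0,0.111,1],[0,0,0.3,0.111,1]]' 20 | sed -n '2p;4,6p'
python3 -c "
from h import *
need([*HUB,82],152.6)
s=cam('side'); t=cam('top');check()
cv2.imwrite('pics/b1.png',np.hstack([crop(s,250,110,130,150,3),crop(t,250,180,130,150,3)]))
c=proj(s,[[*cad(r,y),28] for r,y in((175,0),(50,0),(110,-60),(110,60))]);print(c.round())"
```

```text
eef_pos: [567.8, -162.7, 100.1]
wrist_force: [0.2, -0.2, 0.3]
finger_gap: 0.288
grasp_force: 0.0
eef_pos: [631.0, -160.4, 161.4]
wrist_force: [-0.4, 0.1, 0.5]
finger_gap: 0.998
grasp_force: 0.0
t33.3 at [ 631.  -160.4  161.4] psi 162.2 gap 1.00 q6 -1.55 | need tx 0.03 ty 0.03 tz 2.65 turn 0.107
spatula 0; scoop 0; dipper 22; whisk 44; fork 0; 
[[347. 230.]
 [311. 215.]
 [339. 212.]
 [317. 233.]]
```

View pics/b1.png

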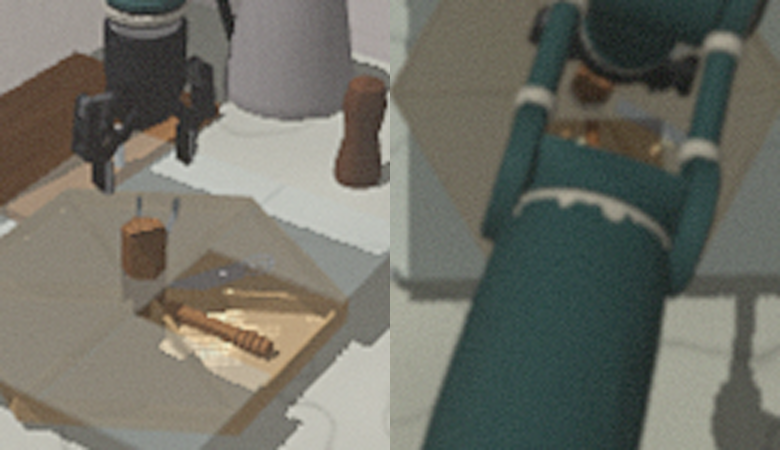

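```bash

python3 -m creep '[[0,0,0.8,0.107,1],[0.03,0.03,0.9,0,1],[0,0,0.9,0,0],[0,0,0,0,-0.2],[0,0,0,0,-0.2]]' 40 |sed -n '2,6p'
python3 -m creep '[[0,0,0,0,-0.2],[0,0,0,-0.111,-0.2],[0,0,0,-0.111,-0.2],[0,0,0,-0.111,-0.2],[0,0,0,-0.111,-0.2]]' 40 |sed -n '2,6p'
python3 -m creep '[[0,0,0,-0.111,-0.2],[0,0,0,-0.112,-0.2],[0,0,0,0,-0.2],[0,0,0,0,1],[0,0,0,0,1]]' 40 |sed -n '2,6p'
python3 -m creep '[[0,0,-0.6,0,1],[0,0,-1,0,0.5],[0,0,-1,0,0.3],[0,0,-0.6,0,0.3]]' 40 >/dev/null
python3 -c "
from h import *
check()
need([436,321,180],182.6)"
```

```text
eef_pos: [627.4, -156.6, 81.2]
tool_rot: [-0.001, 0.234, 0.972, 0.002]
wrist_force: [2.2, 8.5, -5.3]
finger_gap: 0.461
grasp_force: 46.1
eef_pos: [627.1, -159.0, 81.2]
tool_rot: [-0.0, -0.115, 0.993, 0.0]
wrist_force: [1.2, -3.7, -7.9]
finger_gap: 0.457
grasp_force: 46.0
eef_pos: [628.6, -159.2, 82.9]
tool_rot: [0.001, -0.284, 0.959, -0.001]
wrist_force: [0.4, -0.4, -0.8]
finger_gap: 0.866
grasp_force: 0.0
spatula 0; scoop 0; dipper 23; whisk 42; fork 0; 
t35.9 at [ 630.  -159.5  183.1] psi -147.1 gap 0.65 q6 -2.43 | need tx -3.28 ty 16.96 tz 0.10 turn 0.337
```

```bash

python3 -m creep '[[0,0,0,0.111,0.3],[0,0,0,0.111,0.3],[0.337,0.96,0,0.111,0.3],[0.337,0.96,0,0,0.3],[0.337,0.96,0,0,0.3]]' >/dev/null
python3 -m creep '[[0.337,0.96,0,0,0.3],[0.337,0.96,0,0,0.3],[0.337,0.96,0,0,0.3],[0.337,0.96,0,0,0.3],[0.337,0.96,0,0,0.3]]' >/dev/null
python3 -m creep '[[0.337,0.96,0,0,0.3],[0.337,0.96,0,0,0.3],[0.337,0.96,0,0,0.3],[0.337,0.96,0,0,0.3],[0.337,0.96,0,0,0.3]]' >/dev/null
python3 -m creep '[[0.337,0.96,0,0,0.3],[0.337,0.96,0,0,0.3],[0.337,0.96,0,0,0.3],[0.337,0.96,0,0,0.3],[0,0,0,0,0.3]]' >/dev/null
python3 -c "
from h import *
need([436,321,76],182.6)"
```

```text
t38.4 at [425.  320.  176.8] psi -176.9 gap 0.65 q6 -1.03 | need tx -0.37 ty 0.01 tz 3.36 turn 0.006
```

```bash

python3 -m creep '[[-0.37,0.01,0,0,0.3],[0,0,0.8,0,0.3],[0,0,0.8,0,0.3],[0,0,0.9,0,0.3],[0,0,0.85,0,0.3]]' >/dev/null
python3 -m creep '[[0,0,0,0,-0.5],[0,0,0,0,-1],[0,0,0,0,-1],[0,0,0,0,-1],[0,0,0,0,-1]]' 30 |sed -n '2,6p'
python3 -m creep '[[0,0,0,0,-0.4],[0,0,0,0.11,-0.4],[0,0,0,0,-1],[0,0,0,0,-1],[0,0,0,0,-1]]' 30 |sed -n '2,3p;5,6p'
```

```text
eef_pos: [437.8, 320.0, 77.6]
tool_rot: [0.001, -0.026, 1.0, 0.0]
wrist_force: [1.0, -0.0, 3.3]
finger_gap: 0.161
grasp_force: 32.5
eef_pos: [436.8, 319.6, 76.4]
tool_rot: [-0.0, 0.06, 0.998, -0.0]
finger_gap: 0.175
grasp_force: 29.3
```

```bash

python3 -m creep '[[0,0,0,0,-0.4],[0,0,0,-0.11,-0.4],[0,0,0,0,-1],[0,0,0,0,-1],[0,0,0,0,-1]]' 60 |sed -n '2,3p;5,6p'
python3 -m creep '[[0,0,-0.8,0,-1],[0,0,-1,0,-1],[0,0,-1,0,-1],[0,0,-0.6,0,-1],[0,0,0,0,-1]]' 60|sed -n '2,3p;5,6p'
python3 -c "
from h import *
need([*cad(160),175],182.6)
s=cam('side');u=proj(s,[bot.sense()['eef_pos']+[0,0,-50]])[0].astype(int);print(u);cv2.imwrite('pics/fork.png',crop(s,max(u[0]-40,0),max(u[1]-60,0),80,120,5))"
```

```text
eef_pos: [437.1, 319.6, 76.5]
tool_rot: [0.0, -0.025, 1.0, 0.0]
finger_gap: 0.156
grasp_force: 58.4
eef_pos: [437.9, 320.2, 179.9]
tool_rot: [0.001, -0.026, 1.0, 0.001]
finger_gap: 0.156
grasp_force: 59.2
t41.5 at [437.9 320.2 179.9] psi -177.1 gap 0.16 q6 -1.04 | need tx -0.26 ty -16.26 tz 0.16 turn 0.004
[230 315]
```

View pics/fork.png

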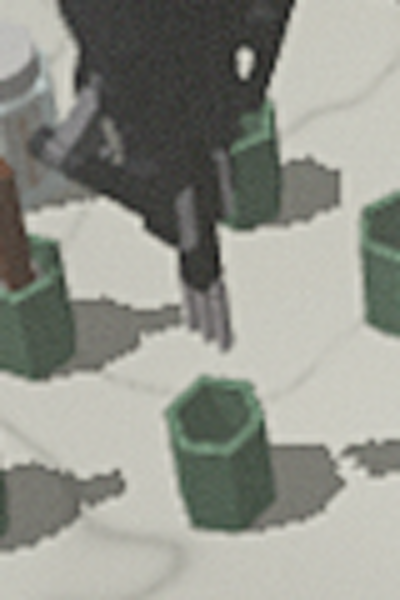

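```bash

python3 -m creep '[[0,-1,0,0,-1],[0,-1,0,0,-1],[0,-1,0,0,-1],[0,-1,0,0,-1],[0,-1,0,0,-1]]' 60 >/dev/null
python3 -m creep '[[0,-1,0,0,-1],[0,-1,0,0,-1],[0,-1,0,0,-1],[0,-1,0,0,-1],[0,-1,0,0,-1]]' 60 >/dev/null
python3 -m creep '[[0,-1,0,0,-1],[0,-1,0,0,-1],[0,-1,0,0,-1],[0,-1,0,0,-1],[-0.26,-1,0,0,-1]]' 60 >/dev/null
python3 -m creep '[[0,-1,0,0,-1],[0,-0.26,0,0,-1],[0,0,0,0,-1]]' 60 |sed -n '5,6p'
python3 -c "
from h import *
need([*cad(160),100],182.6)"
```

```text
finger_gap: 0.158
grasp_force: 59.3
t43.8 at [ 469.  -166.8  177.1] psi -177.1 gap 0.16 q6 -2.01 | need tx -0.06 ty 0.01 tz 2.57 turn 0.003
```

```bash

python3 -m creep '[[-0.04,0,0.9,0,-1],[0,0,0.9,0,-1],[0,0,0.85,0,-1],[0,0,0,0,-1],[0,0,0,0,-1]]' 60|sed -n '2p;4,6p'
python3 -m creep '[[0,0,0.1,0,-1],[0,0,0,0,-1]]' 60|sed -n '2p;4,6p'
python3 -m creep '[[0,0,0.1,0,-1],[0,0,0,0,-1]]' 60|sed -n '2p;4,6p'
```

```text
eef_pos: [471.3, -166.6, 99.6]
wrist_force: [0.2, -1.0, 0.2]
finger_gap: 0.152
grasp_force: 59.2
eef_pos: [471.5, -167.2, 96.7]
wrist_force: [-0.5, -0.6, -0.8]
finger_gap: 0.153
grasp_force: 59.2
eef_pos: [470.9, -167.1, 92.8]
wrist_force: [0.4, 0.1, -1.1]
finger_gap: 0.153
grasp_force: 59.2
```

```bash

python3 -m creep '[[0,0,0.13,0,-1],[0,0,0,0,-1],[0,0,0,0,-1]]' 20|sed -n '2p;4,6p'
python3 -m creep '[[0,0,0,0,-1],[-0.4,0,0.02,0,-1],[-0.4,0,0.04,0,-1],[-0.39,0,0.1,0,-1],[-0.39,0,0.14,0,-1]]' 20 | sed -n '2p;4,6p'
python3 -m creep '[[-0.35,0,0.19,0,-1],[-0.34,0,0.24,0,-1],[-0.29,0,0.28,0,-1],[-0.26,0,0.31,0,-1],[-0.14,0,0.23,0,-1]]' 20 | sed -n '2p;4,6p'
python3 -m creep '[[-0.14,0,0.24,0,-1],[-0.11,0,0.2,0,-1],[0,0,0,0,-1]]' 20 | sed -n '2p;4,6p'
python3 -m creep '[[0,0,0,0,-0.42],[0,0,0,0,-0.42],[0,0,-0.3,0,-0.42],[0,0,-1,0,-0.42],[0,0,-1,0,-0.42]]' 20 | sed -n '2p;4,6p'
python3 -m creep '[[0,0,-1,0,0.5],[0,0,-1,0,1],[-1,0,-0.3,0,1],[-1,0,0,0.111,1],[0,0,0.3,0.111,1]]' 20 >/dev/null
cat >> h.py <<'E'
def windowblob():
    s=cam("side"); q=proj(s,[[*cad(r,y),20] for r,y in((172,-60),(172,60),(60,30),(45,0),(60,-30))]).astype(np.int32)
    m=np.zeros(s["frame"].shape[:2],np.uint8); cv2.fillPoly(m,[q],255)
    g=cv2.cvtColor(s["frame"],cv2.COLOR_BGR2GRAY); b=((g<105)&(m>0)).astype(np.uint8)
    n,l,st,ce=cv2.connectedComponentsWithStats(b)
    for i in range(1,n):
        if st[i][4]<15: continue
        pt=np.argwhere(l==i)[:,::-1].astype(np.float32); print("blob",st[i],cv2.minAreaRect(pt), [ [int(v) for v in (onz(s,p,27)[:2]-HUB)] for p in (pt[pt[:,0].argmin()],pt[pt[:,0].argmax()])])
    return s
E
python3 -c "
from h import *
need([*HUB,82],152.6)
check(); s=windowblob(); cv2.imwrite('pics/f1.png',crop(s,250,110,130,150,3))"
```

```text
eef_pos: [471.9, -168.0, 91.4]
wrist_force: [-3.7, -0.1, 14.3]
finger_gap: 0.157
grasp_force: 61.2
eef_pos: [518.4, -165.2, 81.3]
wrist_force: [-4.1, -1.0, 6.3]
finger_gap: 0.155
grasp_force: 62.3
eef_pos: [560.6, -163.0, 43.4]
wrist_force: [-1.0, 0.9, 6.5]
finger_gap: 0.154
grasp_force: 62.8
eef_pos: [568.5, -162.6, 30.1]
wrist_force: [1.8, 0.5, 3.7]
finger_gap: 0.155
grasp_force: 62.7
eef_pos: [566.9, -162.0, 99.2]
wrist_force: [0.8, -1.3, -0.5]
finger_gap: 0.29
grasp_force: 0.0
t48.1 at [ 630.1 -159.2  160.5] psi 162.7 gap 1.00 q6 -1.55 | need tx -0.01 ty 0.01 tz 2.62 turn 0.112
spatula 0; scoop 0; dipper 23; whisk 40; fork 36; 
blob [309 213  20  12 112] ((319.5000305175781, 217.00001525878906), (20.5548038482666, 8.5381498336792), 18.434946060180664) [[-46, 5], [-103, -13]]
blob [334 221  23  23  35] ((345.2500305175781, 231.75003051757812), (1.4142134189605713, 30.405588150024414), 45.0) [[-172, 57], [-171, -60]]
```

```bash

python3 -m creep '[[0,0,0.8,0.111,1],[0,0,0.9,0,1],[0,0,0.9,0,0],[0,0,0,0,-0.2],[0,0,0,0,-0.2]]' 40 |sed -n '2,6p'
python3 -m creep '[[0,0,0,0,-0.2],[0,0,0,-0.111,-0.2],[0,0,0,-0.111,-0.2],[0,0,0,-0.111,-0.2],[0,0,0,-0.111,-0.2]]' 40 |sed -n '2,6p'
python3 -m creep '[[0,0,0,-0.111,-0.2],[0,0,0,-0.112,-0.2],[0,0,0,0,-0.2],[0,0,0,0,1],[0,0,0,0,1]]' 40 |sed -n '2,6p'
python3 -m creep '[[0,0,-0.6,0,1],[0,0,-1,0,0.5],[0,0,-1,0.111,0.3],[0,0,-0.6,0.111,0.3],[0,0,0,0.111,0.3]]' 40 >/dev/null
python3 -c "
from h import *
check()
need([568,319,180],182.6)"
```

```text
eef_pos: [626.9, -156.3, 80.4]
tool_rot: [-0.001, 0.233, 0.972, 0.002]
wrist_force: [1.9, 9.2, -6.2]
finger_gap: 0.466
grasp_force: 45.4
eef_pos: [626.5, -159.1, 80.4]
tool_rot: [-0.0, -0.116, 0.993, 0.0]
wrist_force: [1.6, -2.3, -8.5]
finger_gap: 0.46
grasp_force: 45.4
eef_pos: [628.3, -159.3, 82.3]
tool_rot: [0.001, -0.284, 0.959, -0.001]
wrist_force: [0.3, 0.9, 0.9]
finger_gap: 0.866
grasp_force: 0.0
spatula 0; scoop 0; dipper 22; whisk 40; fork 35; 
t50.8 at [ 628.8 -159.3  180.4] psi -177.5 gap 0.65 q6 -1.90 | need tx 1.34 ty 16.02 tz 0.01 turn -0.002
```

```bash

python3 -m creep '[[0.08,1,0,0,0.3],[0.08,1,0,0,0.3],[0.08,1,0,0,0.3],[0.08,1,0,0,0.3],[0.08,1,0,0,0.3]]' >/dev/null
python3 -m creep '[[0.08,1,0,0,0.3],[0.08,1,0,0,0.3],[0.08,1,0,0,0.3],[0.08,1,0,0,0.3],[0.08,1,0,0,0.3]]' >/dev/null
python3 -m creep '[[0.09,1,0,0,0.3],[0.09,1,0,0,0.3],[0.09,1,0,0,0.3],[0.09,1,0,0,0.3],[0.09,1,0,0,0.3]]' >/dev/null
python3 -m creep '[[0.09,1,0,0,0.3],[0,0,0,0,0.3]]' >/dev/null
python3 -c "
from h import *
s=cam('side');t=cam('top');print(tri(t,(148.9,221.4),s,(150+158/4-.3,220+272/4-.3)))
need([568,319,76],182.6)"
```

```text
(array([567.15802472, 319.8234636 , 126.87546696]), np.float64(0.06639367219056481))
t53.0 at [561.6 318.2 177.2] psi -176.8 gap 0.65 q6 -1.15 | need tx -0.21 ty 0.01 tz 3.37 turn 0.007
```

```bash

python3 -m creep '[[-0.2,0.01,0,0,0.3],[0,0,0.8,0,0.3],[0,0,0.8,0,0.3],[0,0,0.9,0,0.3],[0,0,0.85,0,0.3]]' >/dev/null
python3 -m creep '[[0,0,0,0,-0.5],[0,0,0,0,-1],[0,0,0,0,-1],[0,0,0,0,-1],[0,0,0,0,-1]]' 30 |sed -n '2,6p'
python3 -m creep '[[0,0,0,0,-0.4],[0,0,0,0.11,-0.4],[0,0,0,0,-1],[0,0,0,0,-1],[0,0,0,0,-1]]' 30 |sed -n '2,3p;5,6p'
python3 -m creep '[[0,0,0,0,-0.4],[0,0,0,0.11,-0.4],[0,0,0,0,-1],[0,0,0,0,-1],[0,0,0,0,-1]]' 30 |sed -n '2,3p;5,6p'
```

```text
eef_pos: [568.2, 319.4, 77.0]
tool_rot: [0.001, -0.027, 1.0, 0.001]
wrist_force: [0.0, 1.8, -0.1]
finger_gap: 0.195
grasp_force: 29.1
eef_pos: [567.5, 319.0, 75.8]
tool_rot: [-0.0, 0.059, 0.998, 0.0]
finger_gap: 0.172
grasp_force: 29.2
eef_pos: [567.8, 319.0, 76.0]
tool_rot: [0.0, 0.145, 0.989, 0.0]
finger_gap: 0.158
grasp_force: 30.9
```

```bash

python3 -m creep '[[0,0,0,0,-1],[0,0,-0.8,0,-1],[0,0,-1,0,-1],[0,0,-1,0,-1],[0,0,-0.6,-0.107,-1]]' 60|sed -n '2,3p;5,6p'
python3 -m creep '[[0,0,0,-0.107,-1],[0,0,0,0,-1]]' 60|sed -n '2,3p;5,6p'
python3 -c "
from h import *
need([*cad(160),175],182.6)"
```

```text
eef_pos: [567.9, 318.4, 179.7]
tool_rot: [0.001, 0.06, 0.998, -0.0]
finger_gap: 0.152
grasp_force: 60.7
eef_pos: [567.2, 318.2, 177.9]
tool_rot: [-0.0, -0.021, 1.0, -0.0]
finger_gap: 0.154
grasp_force: 60.7
t56.4 at [567.2 318.2 177.9] psi -177.6 gap 0.15 q6 -1.14 | need tx 3.90 ty -16.00 tz 0.10 turn -0.002
```

```bash

python3 -m creep '[[0.24,-1,0,0,-1],[0.24,-1,0,0,-1],[0.24,-1,0,0,-1],[0.24,-1,0,0,-1],[0.24,-1,0,0,-1]]' 60 >/dev/null
python3 -m creep '[[0.24,-1,0,0,-1],[0.24,-1,0,0,-1],[0.24,-1,0,0,-1],[0.24,-1,0,0,-1],[0.24,-1,0,0,-1]]' 60 >/dev/null
python3 -m creep '[[0.24,-1,0,0,-1],[0.24,-1,0,0,-1],[0.24,-1,0,0,-1],[0.24,-1,0,0,-1],[0.24,-1,0,0,-1]]' 60 >/dev/null
python3 -m creep '[[0.24,-1,0,0,-1],[0,0,0,0,-1],[0,0,0,0,-1]]' 60 |sed -n '5,6p'
python3 -c "
from h import *
need([*cad(160),100],182.6)"
```

```text
finger_gap: 0.154
grasp_force: 60.8
t58.6 at [ 472.9 -165.4  177.4] psi -177.6 gap 0.15 q6 -2.00 | need tx 0.08 ty -0.03 tz 2.58 turn -0.002
```

```bash

python3 -m creep '[[0.08,0,0.9,0,-1],[0,0,0.9,0,-1],[0,0,0.9,0,-1],[0,0,0.1,0,-1],[0,0,0,0,-1]]' 60|sed -n '2p;4,6p'
python3 -m creep '[[0,0,0.08,0,-1],[0,0,0,0,-1]]' 60|sed -n '2p;4,6p'
python3 -m creep '[[0,0,0.08,0,-1],[0,0,0,0,-1]]' 60|sed -n '2p;4,6p'
```

```text
eef_pos: [471.4, -165.4, 94.3]
wrist_force: [-0.6, -0.3, -0.5]
finger_gap: 0.153
grasp_force: 60.7
eef_pos: [471.7, -166.1, 92.4]
wrist_force: [-0.7, 0.8, -0.3]
finger_gap: 0.15
grasp_force: 60.7
eef_pos: [472.0, -166.6, 90.7]
wrist_force: [-1.4, 1.2, 6.4]
finger_gap: 0.153
grasp_force: 61.6
```

```bash

python3 -m creep '[[0,0,0.02,0,-1],[-0.4,0,0.02,0,-1],[-0.4,0,0.04,0,-1],[-0.39,0,0.1,0,-1],[-0.39,0,0.14,0,-1]]' 20 | sed -n '2p;4,6p'
python3 -m creep '[[-0.35,0,0.19,0,-1],[-0.34,0,0.24,0,-1],[-0.29,0,0.28,0,-1],[-0.26,0,0.31,0,-1],[-0.14,0,0.23,0,-1]]' 20 | sed -n '2p;4,6p'
python3 -m creep '[[-0.14,0,0.24,0,-1],[-0.11,0,0.2,0,-1],[0,0,0,0,-1]]' 20 | sed -n '2p;4,6p'
python3 -m creep '[[0,0,0,0,-0.42],[0,0,0,0,-0.42],[0,0,-0.3,0,-0.42],[0,0,-1,0,-0.42],[0,0,-1,0,-0.42]]' 20 | sed -n '2p;4,6p'
python3 -m creep '[[0,0,-1,0,0.5],[0,0,-1,0,1],[-1,0,-0.3,0,1],[-1,0,0,0.111,1],[0,0,0.3,0.111,1]]' 20 >/dev/null
python3 -c "
from h import *
need([*HUB,82],152.6)
check(); s=windowblob(); cv2.imwrite('pics/f2.png',crop(s,250,110,130,150,3))"
```

```text
eef_pos: [518.3, -164.4, 80.9]
wrist_force: [-4.4, 0.1, 7.2]
finger_gap: 0.152
grasp_force: 63.8
eef_pos: [560.0, -162.4, 42.8]
wrist_force: [-2.4, 0.5, 7.8]
finger_gap: 0.156
grasp_force: 64.5
eef_pos: [567.1, -161.9, 29.2]
wrist_force: [-1.3, 1.1, 3.3]
finger_gap: 0.158
grasp_force: 64.6
eef_pos: [567.1, -161.6, 98.8]
wrist_force: [1.1, -0.2, -0.0]
finger_gap: 0.289
grasp_force: 0.0
t62.6 at [ 630.2 -159.3  160. ] psi 162.2 gap 1.00 q6 -1.55 | need tx -0.01 ty 0.01 tz 2.60 turn 0.107
spatula 0; scoop 38; dipper 24; whisk 42; fork 35; 
blob [309 213  18  10  93] ((317.845947265625, 216.37570190429688), (17.130504608154297, 8.307927131652832), 17.102725982666016) [[-46, 5], [-92, -17]]
blob [334 233  12  11  24] ((339.5000305175781, 237.50003051757812), (1.4142134189605713, 14.142135620117188), 45.0) [[-172, 57], [-175, 5]]
```

Same signature as the fork: lying radially. Turn on and fetch the spatula.

```bash

python3 -m creep '[[0,0,0.8,0.107,1],[0,0,0.9,0,1],[0,0,0.88,0,0],[0,0,0,0,-0.2],[0,0,0,0,-0.2]]' 40 |sed -n '2,6p'
python3 -m creep '[[0,0,0,0,-0.2],[0,0,0,-0.111,-0.2],[0,0,0,-0.111,-0.2],[0,0,0,-0.111,-0.2],[0,0,0,-0.111,-0.2]]' 40 |sed -n '2,6p'
python3 -m creep '[[0,0,0,-0.111,-0.2],[0,0,0,-0.112,-0.2],[0,0,0,0,-0.2],[0,0,0,0,1],[0,0,0,0,1]]' 40 |sed -n '2,6p'
python3 -m creep '[[0,0,-0.6,0,1],[0,0,-1,0,0.5],[0,0,-1,0.111,0.3],[0,0,-0.6,0.111,0.3],[0,0,0,0.111,0.3]]' 40 >/dev/null
python3 -c "
from h import *
check()
need([520,404.5,180],182.6)"
```

```text
eef_pos: [627.1, -156.4, 80.5]
tool_rot: [-0.001, 0.234, 0.972, 0.002]
wrist_force: [2.6, 9.3, -6.1]
finger_gap: 0.459
grasp_force: 45.8
eef_pos: [626.9, -159.0, 80.5]
tool_rot: [-0.0, -0.115, 0.993, 0.0]
wrist_force: [0.4, -2.4, -8.7]
finger_gap: 0.46
grasp_force: 45.7
eef_pos: [628.2, -159.4, 82.2]
tool_rot: [0.001, -0.284, 0.959, -0.001]
wrist_force: [1.2, 0.2, 0.1]
finger_gap: 0.868
grasp_force: 0.0
spatula 0; scoop 37; dipper 24; whisk 42; fork 34; 
t65.3 at [ 628.7 -159.4  180.4] psi -177.6 gap 0.65 q6 -1.90 | need tx 2.85 ty 18.93 tz 0.01 turn -0.003
```

```bash

python3 -m creep '[[0.14,1,0,0,0.3],[0.14,1,0,0,0.3],[0.14,1,0,0,0.3],[0.14,1,0,0,0.3],[0.14,1,0,0,0.3]]' >/dev/null
python3 -m creep '[[0.14,1,0,0,0.3],[0.14,1,0,0,0.3],[0.14,1,0,0,0.3],[0.14,1,0,0,0.3],[0.14,1,0,0,0.3]]' >/dev/null
python3 -m creep '[[0.14,1,0,0,0.3],[0.14,1,0,0,0.3],[0.14,1,0,0,0.3],[0.14,1,0,0,0.3],[0.14,1,0,0,0.3]]' >/dev/null
python3 -m creep '[[0.14,1,0,0,0.3],[0.14,1,0,0,0.3],[0.14,1,0,0,0.3],[0.14,0.93,0,0,0.3],[0,0,0,0,0.3]]' >/dev/null
python3 -c "
from h import *
s=cam('side');t=cam('top');print(tri(t,(117.7,237.5),s,(150+92/4-.3,220+409/4-.3)))
need([520,404.5,76],182.6)"
```

```text
(array([520.52065365, 404.639573  , 126.60014831]), np.float64(2.7958665656294075))
t67.9 at [518.2 403.9 177.2] psi -176.9 gap 0.65 q6 -1.00 | need tx -0.06 ty 0.02 tz 3.37 turn 0.005
```

```bash

python3 -m creep '[[-0.06,0.02,0.3,0,0.3],[0,0,0.8,0,0.3],[0,0,0.8,0,0.3],[0,0,0.9,0,0.3],[0,0,0.57,0,0.3]]' >/dev/null
python3 -m creep '[[0,0,0,0,-0.5],[0,0,0,0,-1],[0,0,0,0,-1],[0,0,0,0,-1],[0,0,0,0,-1]]' 30 |sed -n '2,6p'
python3 -m creep '[[0,0,0,0,-0.4],[0,0,0,0.11,-0.4],[0,0,0,0,-1],[0,0,0,0,-1],[0,0,0,0,-1]]' 30 |sed -n '2,3p;5,6p'
```

```text
eef_pos: [520.5, 405.1, 76.3]
tool_rot: [0.001, -0.026, 1.0, 0.0]
wrist_force: [0.2, 0.7, 1.2]
finger_gap: 0.205
grasp_force: 29.4
eef_pos: [519.9, 404.5, 75.2]
tool_rot: [-0.0, 0.06, 0.998, -0.0]
finger_gap: 0.185
grasp_force: 29.2
```

Decreasing; continue the same way.

```bash

python3 -m creep '[[0,0,0,0,-0.4],[0,0,0,0.11,-0.4],[0,0,0,0,-1],[0,0,0,0,-1],[0,0,0,0,-1]]' 30 |sed -n '2,3p;5,6p'
python3 -m creep '[[0,0,0,0,-0.4],[0,0,0,0.06,-0.4],[0,0,0,0,-1],[0,0,0,0,-1],[0,0,0,0,-1]]' 40 |sed -n '2,3p;5,6p'
```

```text
eef_pos: [520.0, 404.7, 75.3]
tool_rot: [0.0, 0.146, 0.989, 0.0]
finger_gap: 0.16
grasp_force: 30.6
eef_pos: [520.0, 404.7, 75.3]
tool_rot: [0.0, 0.192, 0.981, 0.0]
finger_gap: 0.158
grasp_force: 39.0
```

```bash

python3 -m creep '[[0,0,0,0,-1],[0,0,-0.8,0,-1],[0,0,-1,0,-1],[0,0,-1,-0.09,-1],[0,0,-0.6,-0.09,-1]]' 60|sed -n '2,3p;5,6p'
python3 -m creep '[[0,0,0,-0.092,-1],[0,0,0,0,-1]]' 60|sed -n '2,3p;5,6p'
python3 -c "
from h import *
need([*cad(160),175],182.6)"
```

```text
eef_pos: [520.5, 405.0, 179.1]
tool_rot: [0.001, 0.05, 0.999, 0.001]
finger_gap: 0.156
grasp_force: 59.0
eef_pos: [519.9, 404.6, 177.4]
tool_rot: [0.0, -0.019, 1.0, 0.0]
finger_gap: 0.157
grasp_force: 59.1
t71.9 at [519.9 404.6 177.4] psi -177.8 gap 0.16 q6 -0.98 | need tx 2.36 ty -18.96 tz 0.08 turn -0.005
```

```bash

python3 -m creep '[[0.12,-1,0,0,-1],[0.12,-1,0,0,-1],[0.12,-1,0,0,-1],[0.12,-1,0,0,-1],[0.12,-1,0,0,-1]]' 60 >/dev/null
python3 -m creep '[[0.12,-1,0,0,-1],[0.12,-1,0,0,-1],[0.12,-1,0,0,-1],[0.12,-1,0,0,-1],[0.12,-1,0,0,-1]]' 60 >/dev/null
python3 -m creep '[[0.12,-1,0,0,-1],[0.12,-1,0,0,-1],[0.12,-1,0,0,-1],[0.12,-1,0,0,-1],[0.12,-1,0,0,-1]]' 60 >/dev/null
python3 -m creep '[[0.14,-1,0,0,-1],[0.14,-1,0,0,-1],[0.14,-1,0,0,-1],[0.14,-0.96,0,-0.005,-1],[0,0,0,0,-1]]' 60 |sed -n '5,6p'
python3 -c "
from h import *
need([*cad(160),100],182.6)"
```

```text
finger_gap: 0.157
grasp_force: 59.2
t74.4 at [ 470.8 -167.8  176.7] psi -177.6 gap 0.16 q6 -2.00 | need tx 0.00 ty 0.04 tz 2.56 turn -0.002
```

```bash

python3 -m creep '[[0.05,0,0.9,0,-1],[0,0,0.9,0,-1],[0,0,0.9,0,-1],[0,0,0.06,0,-1],[0,0,0,0,-1]]' 60|sed -n '2p;4,6p'
python3 -m creep '[[0,0,0.08,0,-1],[0,0,0,0,-1]]' 60|sed -n '2p;4,6p'
python3 -m creep '[[0,0,0.08,0,-1],[0,0,0,0,-1]]' 60|sed -n '2p;4,6p'
```

```text
eef_pos: [470.2, -166.1, 94.9]
wrist_force: [1.1, -0.0, -0.6]
finger_gap: 0.154
grasp_force: 59.1
eef_pos: [470.5, -166.7, 93.0]
wrist_force: [-0.7, 0.9, -0.6]
finger_gap: 0.155
grasp_force: 59.1
eef_pos: [470.5, -166.9, 90.3]
wrist_force: [-0.1, -0.1, 0.8]
finger_gap: 0.156
grasp_force: 59.3
```

```bash

python3 -m creep '[[0,0,0.06,0,-1],[0,0,0,0,-1]]' 20|sed -n '2p;4,6p'
python3 -m creep '[[0,0,0.02,0,-1],[-0.4,0,0.02,0,-1],[-0.4,0,0.04,0,-1],[-0.39,0,0.1,0,-1],[-0.39,0,0.14,0,-1]]' 20 | sed -n '2p;4,6p'
python3 -m creep '[[-0.35,0,0.19,0,-1],[-0.34,0,0.24,0,-1],[-0.29,0,0.28,0,-1],[-0.26,0,0.31,0,-1],[-0.14,0,0.23,0,-1]]' 20 | sed -n '2p;4,6p'
python3 -m creep '[[-0.14,0,0.24,0,-1],[-0.11,0,0.2,0,-1],[0,0,0,0,-1]]' 20 | sed -n '2p;4,6p'
python3 -m creep '[[0,0,0,0,-0.42],[0,0,0,0,-0.42],[0,0,-0.3,0,-0.42],[0,0,-1,0,-0.42],[0,0,-1,0,-0.42]]' 20 | sed -n '2p;4,6p'
python3 -m creep '[[0,0,-1,0,0.5],[0,0,-1,0,1],[-1,0,-0.3,0,1],[-1,0,0,0.111,1],[0,0,0.3,0.111,1]]' 20 >/dev/null
python3 -c "
from h import *
need([*HUB,82],152.6)
check(); s=windowblob(); cv2.imwrite('pics/f3.png',crop(s,250,110,130,150,3))
a=cv2.imread('pics/f2.png');b=cv2.imread('pics/f1.png');cv2.imwrite('pics/mos.png',np.hstack([b[200:],a[200:]]+[cv2.imread('pics/f3.png')[200:]])[:,:])
print(cv2.imread('pics/mos.png').shape)"
```

```text
eef_pos: [471.0, -167.4, 90.2]
wrist_force: [-2.4, 0.2, 12.3]
finger_gap: 0.154
grasp_force: 60.9
eef_pos: [516.5, -164.6, 78.8]
wrist_force: [-5.0, -0.5, 5.4]
finger_gap: 0.155
grasp_force: 57.0
eef_pos: [558.0, -162.5, 40.7]
wrist_force: [-2.5, 0.6, 5.0]
finger_gap: 0.159
grasp_force: 56.4
eef_pos: [565.5, -162.0, 27.2]
wrist_force: [-2.6, -0.1, 3.5]
finger_gap: 0.155
grasp_force: 56.1
eef_pos: [566.1, -162.0, 97.7]
wrist_force: [1.0, 0.3, 0.0]
finger_gap: 0.294
grasp_force: 0.0
t78.7 at [ 629.3 -159.5  158.9] psi 162.4 gap 1.00 q6 -1.55 | need tx -0.04 ty 0.02 tz 2.56 turn 0.109
spatula 38; scoop 37; dipper 23; whisk 43; fork 34; 
blob [334 221  23  23  36] ((345.2500305175781, 231.75003051757812), (1.4142134189605713, 30.405588150024414), 45.0) [[-172, 57], [-171, -60]]
(250, 1170, 3)
```

```bash

python3 -m creep '[[-0.04,0.02,0.8,0.109,1],[0,0,0.9,0,1],[0,0,0.84,0,0],[0,0,0,0,-0.2],[0,0,0,0,-0.2]]' 40 |sed -n '2,6p'
python3 -m creep '[[0,0,0,0,-0.2],[0,0,0,-0.111,-0.2],[0,0,0,-0.111,-0.2],[0,0,0,-0.111,-0.2],[0,0,0,-0.111,-0.2]]' 40 |sed -n '2,6p'
python3 -m creep '[[0,0,0,-0.111,-0.2],[0,0,0,-0.112,-0.2],[0,0,0,0,-0.2],[0,0,0,0,1],[0,0,0,0,1]]' 40 |sed -n '2,6p'
python3 -m creep '[[0,0,-0.6,0,1],[0,0,-1,0,1],[0,0,-1,0.111,1],[0,0,-1,0.111,1],[0,0,-1,0.111,1]]' 40 >/dev/null
python3 -m creep '[[0.5,1,0,0,1],[0.5,1,0,0,1],[0.5,1,0,0,1],[0.5,1,0,0,1],[0.5,1,0,0,1]]' >/dev/null
python3 -m creep '[[0.5,1,0,0,1],[0.5,1,0,0,1],[0.5,1,0,0,1],[0.5,1,0,0,1],[0.5,1,0,0,1]]' |sed -n '2p'
python3 -c "
from h import *
t=cam('top');s=cam('side')
c=cv2.convertScaleAbs(crop(t,243,140,160,145,2.5),alpha=1.6)
c=np.hstack([c,crop(s,200,80,160,145,2.5)])
m=cv2.resize(cv2.imread('pics/mos.png'),(800,171)); cv2.imwrite('pics/fin.png',np.vstack([c,m])); print(c.shape)"
```

```text
eef_pos: [627.3, -156.6, 80.6]
tool_rot: [-0.001, 0.234, 0.972, 0.002]
wrist_force: [2.7, 8.5, -4.9]
finger_gap: 0.459
grasp_force: 45.8
eef_pos: [627.2, -158.9, 80.6]
tool_rot: [0.0, -0.115, 0.993, 0.0]
wrist_force: [0.9, -2.7, -7.7]
finger_gap: 0.46
grasp_force: 46.0
eef_pos: [628.4, -159.3, 82.2]
tool_rot: [0.001, -0.284, 0.959, -0.001]
wrist_force: [0.2, -0.2, 0.8]
finger_gap: 0.864
grasp_force: 0.0
eef_pos: [462.0, 134.0, 220.6]
(362, 800, 3)
```

View pics/fin.png

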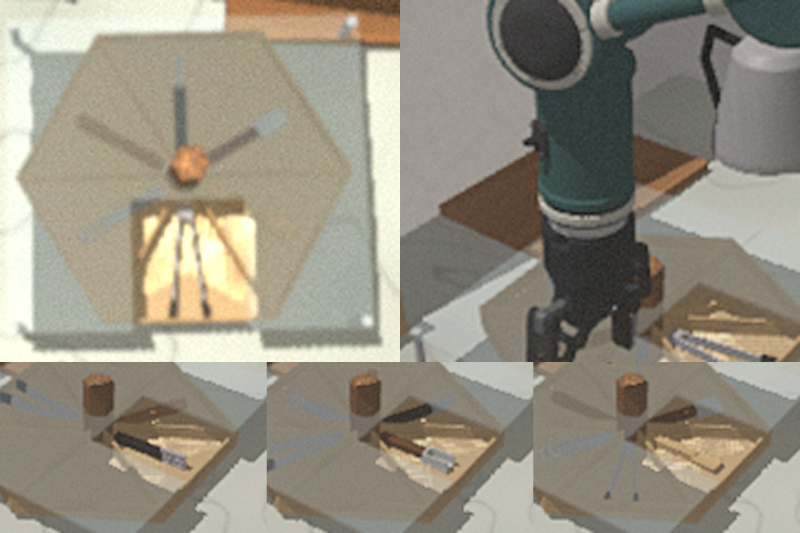

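```bash
python3 -c "
from h import *
print(bot.sense()['t']); print(bot.job_done())"
```

```text
82.6
the job is handed in; nothing more can be done
None
```

All five utensils are lying flat in compartments of their own, the tongs' compartment is back at the window, and the job is handed in at 82.6 s; the result was not reported, and the spatula, lying flat before the last turn, was too pale to make out under the cover in the final picture.

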